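# Hang the sample basket on the weighing bar

### The arm

A 6-joint arm with a two-finger parallel gripper is mounted at the origin on the work surface. World frame = base frame: x ahead of the robot, y to its left, z up, the work surface at z = 0. Lengths are in m, angles in degrees, forces in N, time in s.
With the tool pointing down it reaches from about 0.4 to 0.825 m from the base axis. Payload 7 kg.
Tool frame: the origin (TCP) lies midway between the tips of the shut fingers; the grasp point (between the pads) lies 19 mm behind it; z points along the fingers, y is the line along which they close (so a half turn about z gives the same grasp; the last joint's range is limited). The gripper opens to 88 mm and grips with 3 to 60 N. Pads are 19 mm wide; open, the fingers measure 130 mm over their backs; the gripper's body (78 mm by 193 mm) begins 47 mm behind the grasp point.
Start: joints at [87.783, 20.546, 0.682, 0, -70.136, -16.507], TCP at [0.217, 0.639, 0.227] pointing down, gripper open.
Joint ranges: [-176.03, 176.03], [-82.01, 121.73], [-58.28, 71.71], [-173.87, 95.51], [-174.79, -0.11], [-173.66, 173.66]. Speed limits (degrees/s): [136.94, 136.94, 172.46, 180, 180, 180].

### API

Orientations are given as a 3x3 rotation matrix whose columns are the frame's x, y, z axes.
In Python, from rig import robot gives the robot as it stands. Calls block until the motion is done:
- robot.goto(position, orientation): joint-space move of the TCP to a pose.
- robot.servo_line(position, ori=None, speed=0.15): straight line of the TCP; ori=None keeps the orientation; speed is the mean speed in m/s.
- robot.movej(angles): joint-space move.
- robot.move_gripper(opening): opening from 0.0 (shut) to 1.0 (fully open); the grip force is fixed at half the most; returns when the fingers have stopped.
- robot.dwell(seconds).
- robot.ik(position, orientation): joint angles nearest the present ones, or None.
- robot.grab_frame(name): name is "scene" or "top" or "wrist"; returns (picture, depth): 420x560x3 uint8, red, green, blue; 420x560 float32, m along the optical axis (not along the pixel's ray), 0 where there is no reading.
- robot.camera_info(name): a dict with "vfov" (degrees; the focal length in pixels is half the picture's height over the tangent of half this angle, whatever the lens; pixels are square), "cx", "cy" (the principal point, pixels), "view" (4x4, takes a point from world to camera coordinates); the wrist camera has in their place "T_tool_cam" (4x4, takes a point from camera to tool coordinates, whose origin is the TCP and whose axes are the flange's). Camera axes: x right, y down, z forward; pixel columns grow to the right and rows downward; lengths in m; the calibration is good to about 2 mm. A picture is of the moment at which its call begins: read the wrist's pose just before it. camera_info takes no time and is no camera call.
A pose or a line that the arm cannot do raises robot.Unreachable and nothing moves.
- robot.job_done(): hands the job in; it is judged then, once.
Readings, each from a call of its own:
- robot.read_t(): time.
- robot.read_qpos(): joint angles.
- robot.read_qvel(): joint speeds.
- robot.read_effort(): joint torques, N m.
- robot.read_position(): TCP position.
- robot.read_tcp_rot(): TCP orientation.
- robot.read_force(): force on the tool from outside, world axes, zero at the start.
- robot.read_ft_torque(): the same for the moment, N m.
- robot.read_grip_width(): opening from 0.0 (shut) to 1.0 (fully open).
- robot.read_finger_force(): force on a finger pad.
Only numpy, scipy, OpenCV 4.12 (cv2) and the standard library are available. Lean on these libraries where they do the work, as an engineer would, in place of code of your own. Each camera call takes 0.05 s, during which the arm holds its last target. There are 200 camera calls.

### The job

Take the yellow hanger from its low rest and hang it by its top hook over the sprung weighing bar, near the middle, and let it go; then hook the green sample basket into the hanger's lower ring so that it hangs freely. Let go of each only once the bar carries its whole weight, neither more nor less, so that the bar does not jerk; do not force anything, and leave the crate, the bottle and the brush alone.

Things in the scene. Friction and masses are not known exactly. Their poses are not given: they have to be found in the camera images.
- bar_mid (a point): Middle of the weighing bar's centre line: a level steel bar, 14 mm thick, 290 mm long along this frame's y, carried by collars on two upright 16 mm posts (365 mm tall, at y = +150 and -150 mm of this frame). z is up, x is level and square to the bar, pointing away from the robot. Unloaded, this point is 320 mm above the bench.
- bar (a joint): How far the weighing bar has sunk (m): 0 unloaded, up to 0.06. It sinks straight down about 4 mm per newton against its springs (250 N/m), lightly damped. The weights of the hanger (about 0.12 kg) and the basket (about 0.35 kg) vary by about a quarter. A weight released before the bar carries it makes the bar jerk.
- hanger: Yellow-painted steel strap hanger, 160 mm long, about 0.12 kg, strap 20 mm wide (y) and 4 mm thick: a hook at the top, an orange grip, a ring at the bottom. Origin: in the strap, at mid-height of the grip. z is up when it hangs; x points to the side that the top hook reaches over to (away from the robot at the start).
- hanger_grip (a point): Centre of the hanger's orange grip block: 16 mm (x) by 22 mm (y, the width to pinch) by 30 mm (z), on the robot's side of the strap. The frame is the hanger's. Only a gripper leaning back towards the robot (fingers pointing down and forwards, about 35 to 45 degrees) has room here.
- hanger_seat (a point): Point of the hanger (x = 12, z = 47 mm in its frame) that lies on a bar's centre line when the top hook is fully seated on it. The hook is an inverted V (apex x = 12, z = 60) between the strap at x = 0 and a leg at x = 24 mm whose flared tip ends at x = 29, z = 30 mm: a 20 mm slot for the 14 mm bar, open downwards. Frame: the hanger's.
- hanger_loop (a point): Lowest point of the centre line of the hanger's ring (x = 12, z = -92 mm in its frame), on which the basket's hook must rest. The ring is 8 mm round bar standing in the y-z plane, centred 28 mm above this point, with a clear hole of 48 mm diameter. Hung up, it swings easily. Frame: the hanger's.
- rest_bar (a point): Middle of the low rest's bar, 180 mm above the bench, 14 mm thick, 216 mm long along this frame's y, on two posts at y = +100 and -100 mm, over a fixed blue foot. At the start the hanger's top hook is seated on it near the middle, ring free; to unhook it, lift it 30 to 42 mm (higher, the ring meets the bar), then draw it back. x is level, pointing away from the robot.
- basket: Green slotted basket with mushrooms, 110 mm (x) by 100 mm (y) by 45 mm high, under a steel bail whose apex is 75 mm up; from there a single 8 mm bar rises on the robot's side (x = -14 mm) to a round hook over the middle, reaching away from the robot (+x). Whole height 146 mm, about 0.35 kg. Origin: centre of the underside; z up. It stands upright on the bench at the start.
- basket_hook (a point): Underside of the crown of the basket's hook (x = 0, z = 138 mm in the basket's frame), where it rests on the ring, then 4 mm above hanger_loop. The hook is 8 mm round bar, opens downwards, slot 20 mm wide; its tip ends at x = +18 mm, 24 mm below this point; the hook's top is 8 mm above this point. The frame is the basket's.
- basket_grip (a point): Centre of the basket's orange grip block (x = -18, z = 103 mm in the basket's frame): 16 mm (x) by 22 mm (y, the width to pinch) by 30 mm (z). The frame is the basket's. The hanger and bar stand above it when hanging, so take it with the fingers pointing down and forwards (+x), leaning about 35 to 45 degrees.
- crate: Bystander: black crate of mushrooms, 140 by 180 by 70 mm, to the left of the weighing stand. Origin: centre of the underside.
- bottle: Bystander: white bottle with blue cap, 60 mm diameter, 120 mm tall, beyond the weighing stand. Origin: centre of the underside.
- brush: Bystander: brush, 190 mm long, lying on the bench. Its origin is in its underside.
Mind the look-alikes: they are no part of the job. There is more than one size of the hanger; the job needs the larger. Leave any red look-alike of the basket alone.

How it is judged:
By the outcome, as a careful person would: the job done as asked, in the order asked, and still so for the second after the job is handed in, with the robot touching nothing.
It also fails if it takes over 72 s, if anything falls off the work surface, if the arm or the gripper's body presses on something with over 40 N, if the wrist force passes 120 N, or if a joint passes its speed limit or range.

## Working session

There is one attempt and no reset: what is moved stays moved. The work goes in short steps, each a Python script; the robot and the scene stay as the last script left them, time stands still between calls to the robot, and variables do not carry over. Pictures are saved under pics/ and viewed, at most 14 in all, crops included, and the job is handed in when it is done.

```bash
ls; mkdir -p pics; cat > h.py <<'E'
import numpy as np, cv2
from rig import robot
def snap(n):
    if n=='wrist': p,R=np.array(robot.read_position()),np.array(robot.read_tcp_rot())
    im,d=robot.grab_frame(n); ci=robot.camera_info(n)
    if n=='wrist':
        T=np.eye(4);T[:3,:3]=R;T[:3,3]=p;C=T@np.array(ci['T_tool_cam'])
    else: C=np.linalg.inv(np.array(ci['view']))
    f=im.shape[0]/2/np.tan(np.radians(ci['vfov'])/2)
    v,u=np.mgrid[:im.shape[0],:im.shape[1]]
    P=np.stack([(u-ci['cx'])/f*d,(v-ci['cy'])/f*d,d],-1)@C[:3,:3].T+C[:3,3]
    P[d==0]=np.nan
    return im,d,P
def save(n,im): cv2.imwrite('pics/'+n,cv2.cvtColor(im,cv2.COLOR_RGB2BGR))
E
python3 - <<'E'
from h import *
for n in ('scene','top'):
    im,d,P=snap(n); save(n+'0.png',im); np.savez(n+'0.npz',im=im,P=P)
    print(n,robot.camera_info(n))
print(robot.read_t(),robot.read_force(),robot.read_tcp_rot())
E
```

```text
pics
scene {'vfov': 44.184170799695224, 'cx': 276.22706508845164, 'cy': 205.91290125657105, 'view': array([[-0.41985814,  0.90747861,  0.01420253,  0.2290445 ],
       [ 0.55722278,  0.27009612, -0.78520753, -0.14191671],
       [-0.71639509, -0.32176179, -0.61906981,  1.75365   ],
       [ 0.        ,  0.        ,  0.        ,  1.        ]])}
top {'vfov': 55.99121349892398, 'cx': 283.39096229451326, 'cy': 207.91689413858296, 'view': array([[ 2.76614386e-02, -9.99606028e-01,  4.75742382e-03,
        -2.57966806e-02],
       [-9.85554119e-01, -2.80674820e-02, -1.67018848e-01,
         5.73334493e-01],
       [ 1.67086576e-01, -6.87170312e-05, -9.85942225e-01,
         1.07933507e+00],
       [ 0.00000000e+00,  0.00000000e+00,  0.00000000e+00,
         1.00000000e+00]])}
0.1 [ 1.17522352  0.4216115  -0.30102111] [[ 9.47062424e-01 -3.21049257e-01 -3.73646468e-04]
 [-3.21049456e-01 -9.47061342e-01 -1.43570418e-03]
 [ 1.07065635e-04  1.47966048e-03 -9.99998900e-01]]
```

View pics/scene0.png

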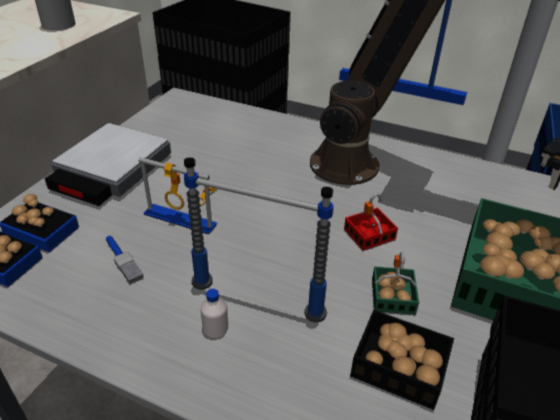

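View pics/top0.png

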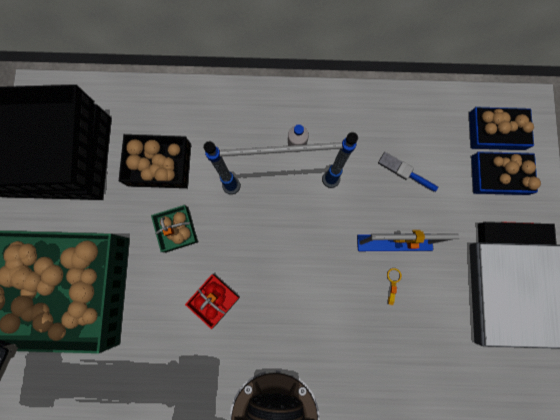

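The scene view shows the rest with the large hanger at about (172,185), the stand posts at (195,225) and (322,255), and the green basket at (396,287). The top view shows the hanger at (410,238), the basket at (175,228) and the bar from (215,153) to (345,145). The small hanger lies on the bench at (393,287).

```bash
python3 - <<'E'
from h import *
S=np.load('scene0.npz');T=np.load('top0.npz')
def crop(a,u,v,w,h): return cv2.resize(a['im'][v:v+h,u:u+w],(400,300),interpolation=cv2.INTER_CUBIC)
m=np.vstack([np.hstack([crop(S,136,150,96,72),crop(S,352,240,96,72)]),np.hstack([crop(T,360,205,96,72),crop(T,130,190,96,72)])])
save('crop1.png',m)
for n,a in (('S',S),('T',T)):
    hsv=cv2.cvtColor(a['im'],cv2.COLOR_RGB2HSV);P=a['P'];z=P[...,2]
    H,s,v=hsv[...,0],hsv[...,1],hsv[...,2]
    def rep(name,mk):
        q=P[mk&np.isfinite(z)]
        if len(q): print(n,name,len(q),'med',np.round(np.median(q,0),3),'lo',np.round(np.percentile(q,3,axis=0),3),'hi',np.round(np.percentile(q,97,axis=0),3))
    rep('yellow',(H>15)&(H<32)&(s>170)&(v>90)&(z>0.03)&(P[...,1]<-.1)&(P[...,1]>-.5))
    rep('orange',(H<14)&(s>170)&(z>0.03)&(P[...,1]<-.1)&(P[...,1]>-.5)&(P[...,0]<.6))
    rep('green',(H>40)&(H<90)&(s>60)&(z>0.03)&(P[...,1]<.35)&(P[...,1]>.1))
    # bar: light points at z .30-.34
    b=(z>.305)&(z<.335)&(abs(P[...,1])<.12)&(P[...,0]>.5)&(P[...,0]<.9)
    rep('bar',b)
    q=P[b];
    if len(q)>5:
        c=np.polyfit(q[:,1],q[:,0],1);print('bar x=',c)
    b=(z>.170)&(z<.195)&(P[...,1]<-.1)&(P[...,1]>-.5)&(P[...,0]<.6)&(s<80)
    rep('rest',b)
    q=P[b]
    if len(q)>5:
        c=np.polyfit(q[:,1],q[:,0],1);print('rest x=',c)
    b=(z>.345)&(z<.38)&(P[...,0]>.5)&(P[...,0]<.9)&(abs(P[...,1])<.25)
    rep('posttopL',b&(P[...,1]>0.03));rep('posttopR',b&(P[...,1]<.0))
    rep('foot',(H>100)&(H<125)&(s>120)&(z>.0)&(z<.06)&(P[...,1]<-.1)&(P[...,1]>-.5)&(P[...,0]<.6))
E
```

```text
S yellow 216 med [ 0.491 -0.347  0.137] lo [ 0.476 -0.37   0.045] hi [ 0.506 -0.322  0.192]
S orange 29 med [ 0.475 -0.339  0.132] lo [ 0.469 -0.357  0.121] hi [ 0.481 -0.335  0.148]
S green 452 med [0.536 0.296 0.04 ] lo [0.447 0.245 0.031] hi [0.635 0.347 0.053]
S bar 736 med [0.663 0.006 0.324] lo [ 0.65  -0.113  0.316] hi [0.676 0.113 0.329]
bar x= [-0.09580582  0.66302217]
S rest 275 med [ 0.492 -0.363  0.185] lo [ 0.482 -0.439  0.175] hi [ 0.498 -0.231  0.189]
rest x= [-0.03877194  0.47790253]
S posttopL 159 med [0.651 0.151 0.368] lo [0.635 0.14  0.347] hi [0.658 0.161 0.372]
S posttopR 139 med [ 0.679 -0.146  0.367] lo [ 0.664 -0.158  0.347] hi [ 0.686 -0.137  0.372]
S foot 676 med [ 0.495 -0.352  0.01 ] lo [ 0.468 -0.436  0.004] hi [ 0.515 -0.23   0.015]
T yellow 110 med [ 0.488 -0.346  0.186] lo [ 0.476 -0.357  0.046] hi [ 0.507 -0.327  0.195]
T orange 50 med [ 0.47  -0.343  0.146] lo [ 0.358 -0.357  0.033] hi [ 0.475 -0.329  0.151]
T green 315 med [0.506 0.287 0.043] lo [0.446 0.242 0.031] hi [0.768 0.346 0.064]
T bar 698 med [0.659 0.001 0.325] lo [ 0.645 -0.113  0.32 ] hi [0.673 0.114 0.329]
bar x= [-0.09590007  0.65882007]
T rest 427 med [ 0.489 -0.318  0.186] lo [ 0.48  -0.439  0.181] hi [ 0.497 -0.233  0.19 ]
rest x= [-0.03702102  0.47643817]
T posttopL 121 med [0.644 0.148 0.369] lo [0.634 0.138 0.358] hi [0.656 0.159 0.372]
T posttopR 121 med [ 0.672 -0.149  0.37 ] lo [ 0.663 -0.159  0.36 ] hi [ 0.685 -0.138  0.372]
T foot 661 med [ 0.478 -0.312  0.01 ] lo [ 0.464 -0.438  0.006] hi [ 0.504 -0.233  0.014]
```

View pics/crop1.png

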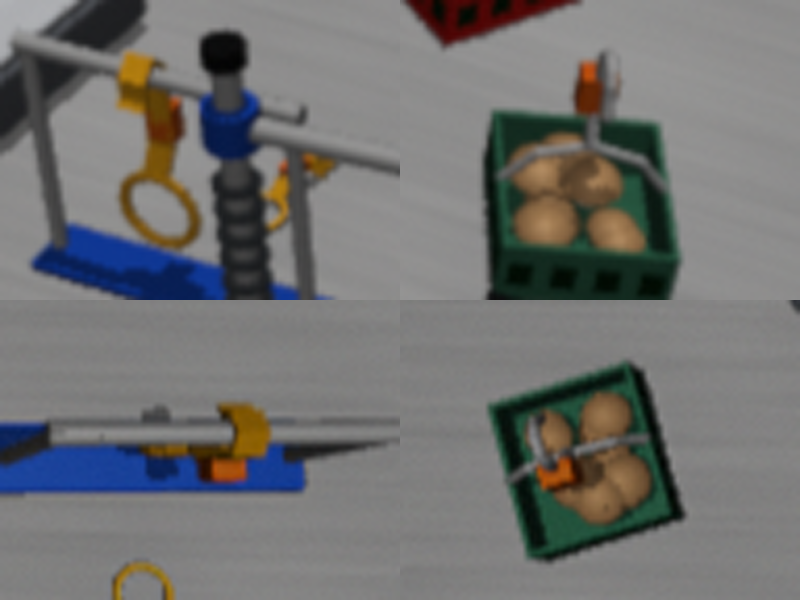

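```bash
cat >> h.py <<'E'
def rot(yaw,lean,flip=1):
    w,a=np.radians([yaw,lean]); z=np.array([np.sin(a)*np.cos(w),np.sin(a)*np.sin(w),-np.cos(a)])
    y=flip*np.array([-np.sin(w),np.cos(w),0]); return np.stack([np.cross(y,z),y,z],1)
def tcp(g,R,ext=.015): return np.asarray(g)+ext*R[:,2]   # g=block centre, ext=distance block->TCP
def fz(n=25):
    f=[]
    for _ in range(n): f.append(robot.read_force()); robot.dwell(.008)
    return np.mean(f,0)
E
python3 - <<'E'
from h import *
print(np.round(robot.camera_info('wrist')['T_tool_cam'],3))
for fl in (1,-1):
  for nm,g,w in (('hgrip',[.468,-.344,.133],2.2),('hback',[.40,-.35,.20],2.2),('bar',[.64,0,.273],5.5),('barup',[.59,0,.32],5.5),('bask',[.49,.28,.103],17),('baskhang',[.635,0,.15],5.5)):
    R=rot(w,44,fl);q=robot.ik(tcp(g,R),R);print(fl,nm,None if q is None else np.round(q,0))
t=robot.read_t();fs=[robot.read_force() for _ in range(10)];print(robot.read_t()-t,np.std(fs,0),np.mean(fs,0))
E
```

```text
[[ 0.001 -0.965 -0.264  0.07 ]
 [ 1.     0.001  0.    -0.001]
 [-0.    -0.264  0.965 -0.158]
 [ 0.     0.     0.     1.   ]]
1 hgrip [-44.  11. -24. -57. -37.  -1.]
1 hback [-49.   2. -25. -50. -45.  -7.]
1 bar None
1 barup None
1 bask None
1 baskhang None
-1 hgrip None
-1 hback [-49.   2. -25. -50. -45. 173.]
-1 bar None
-1 barup None
-1 bask None
-1 baskhang None
0.0 [0.00000000e+00 0.00000000e+00 5.55111512e-17] [ 1.17522352  0.4216115  -0.30102111]
```

```bash
python3 - <<'E'
from h import *
for nm,g,w in (('bar',[.64,0,.273],5.5),('barhi',[.64,0,.32],5.5),('bask',[.49,.28,.103],17),('baskhang',[.635,0,.15],5.5)):
  for fl in (1,-1):
    for l in (30,35,38,41,45):
      print(nm,fl,l,[ (d,[int(x) for x in q]) for d in (-20,-10,0,10,20) for R in [rot(w+d,l,fl)] for q in [robot.ik(tcp(g,R),R)] if q is not None])
E
```

```text
bar 1 30 [(-20, [24, 1, -39, 37, -30, -158]), (-10, [23, 0, -37, 29, -27, -141]), (0, [21, 0, -33, 16, -27, -118]), (10, [18, 1, -27, 2, -31, -94]), (20, [13, 2, -20, -9, -37, -72])]
bar 1 35 [(-10, [18, -1, -46, 49, -17, -157]), (0, [20, -1, -41, 28, -17, -129]), (10, [18, 0, -31, 4, -23, -96]), (20, [12, 1, -22, -13, -32, -67])]
bar 1 38 [(-20, [14, -1, -51, 74, -18, 172]), (0, [15, -2, -48, 46, -8, -143]), (10, [18, -1, -34, 5, -18, -97]), (20, [11, 0, -23, -17, -29, -64])]
bar 1 41 [(10, [18, -1, -38, 8, -12, -100]), (20, [10, 0, -23, -21, -27, -59])]
bar 1 45 [(20, [8, 0, -23, -29, -25, -50])]
bar -1 30 [(-20, [24, 1, -39, 37, -30, 21]), (-10, [23, 0, -37, 29, -27, 38]), (0, [21, 0, -33, 16, -27, 61]), (10, [18, 1, -27, 2, -31, 85]), (20, [13, 2, -20, -9, -37, 107])]
bar -1 35 [(-20, [20, 0, -47, 56, -23, 5]), (-10, [18, -1, -46, 49, -17, 22]), (0, [20, -1, -41, 28, -17, 50]), (10, [18, 0, -31, 4, -23, 83]), (20, [12, 1, -22, -13, -32, 112])]
bar -1 38 [(-20, [14, -1, -51, 74, -18, -7]), (-10, [8, -2, -52, 75, -8, 3]), (0, [15, -2, -48, 46, -8, 36]), (10, [18, -1, -34, 5, -18, 8
[... 1847 characters left out ...]
0, [9, 8, -45, -147, -10, 63])]
bask -1 30 []
bask -1 35 []
bask -1 38 []
bask -1 41 []
bask -1 45 [(0, [9, 8, -45, -147, -10, -116])]
baskhang 1 30 [(10, [18, 8, -38, 6, -12, -98]), (20, [13, 10, -27, -15, -23, -65])]
baskhang 1 35 [(20, [11, 9, -27, -24, -20, -55])]
baskhang 1 38 [(20, [9, 9, -26, -31, -19, -46])]
baskhang 1 41 [(20, [6, 9, -25, -39, -19, -36])]
baskhang 1 45 [(20, [0, 9, -24, -52, -21, -21])]
baskhang -1 30 [(10, [18, 8, -38, 6, -12, 81]), (20, [13, 10, -27, -15, -23, 114])]
baskhang -1 35 [(20, [11, 9, -27, -24, -20, 124])]
baskhang -1 38 [(20, [9, 9, -26, -31, -19, 133])]
baskhang -1 41 [(20, [6, 9, -25, -39, -19, 143])]
baskhang -1 45 [(20, [0, 9, -24, -52, -21, 158])]
```

```bash
python3 - <<'E'
from h import *
def f(g,w,l):
    R=rot(w,l);q=robot.ik(tcp(g,R),R);return None if q is None else [int(x) for x in q]
print('BASK');
for l in (0,10,20,25,42,45,48,52): print(l,[f([.49,.28,.103],w,l) for w in (14,17,20)],f([.49,.28,.19],17,l))
print('BAR seat/up/back, yaw5.5')
for y in (0,-.025,-.05):
  for l in (35,38,41,44): print(y,l,[f([x-.096*y,y,z],5.5,l) for x,z in ((.64,.268),(.64,.31),(.58,.31))])
print('BH')
for y in (0,-.025,-.05):
  for w in (15,20,25,30):
    for l in (38,44): print(y,w,l,[f([x-.096*y,y,z],w,l) for x,z in ((.635,.13),(.635,.186),(.57,.186))])
print('REGRASP')
for g in ([.5,0,.103],[.5,-.1,.103],[.45,-.1,.103],[.45,0,.103]):
  for w in (5,15,25): print(g,w,[f(g,w,l) for l in (0,15,44)])
E
```

```text
BASK
0 [[49, 17, -23, 0, -48, -125], [49, 17, -23, 0, -48, -122], [49, 17, -23, 0, -48, -119]] [49, 12, -17, 0, -59, -122]
10 [[53, 12, -36, 11, -33, -138], [53, 12, -35, 10, -33, -134], [53, 12, -35, 9, -33, -130]] [53, 7, -28, 8, -46, -131]
20 [[50, 8, -54, 49, -15, -172], [50, 8, -54, 48, -14, -168], [49, 8, -54, 46, -13, -163]] [56, 2, -42, 24, -32, -148]
25 [None, None, None] [55, 0, -50, 39, -24, -162]
42 [[9, 7, -46, -154, -6, 68], None, None] None
45 [[7, 9, -52, -164, -17, 79], [9, 8, -45, -147, -10, 63], None] None
48 [[6, 10, -56, -167, -25, 83], [5, 9, -52, -156, -21, 75], [7, 8, -47, -144, -16, 64]] None
52 [None, [3, 13, -57, -161, -33, 82], [2, 12, -54, -152, -30, 76]] None
BAR seat/up/back, yaw5.5
0 35 [[19, -1, -42, 30, -16, -130], [21, -3, -36, 22, -24, -123], [24, -9, -43, 25, -25, -129]]
0 38 [[13, -1, -50, 51, -6, -147], [20, -4, -41, 30, -18, -131], [23, -10, -47, 33, -19, -136]]
0 41 [None, [15, -5, -47, 46, -9, -143], [18, -11, -53, 47, -11, -146]]
0 44 [None, None, None]
-0.025 35 [[17, 0, -40, 23, -17, -122], [18, -2, -34, 17, -25, -117], [21, -9, -41, 21, -
[... 3175 characters left out ...]
-1]]
[0.5, -0.1, 0.103] 25 [[10, 13, -30, 0, -46, -75], [7, 7, -36, -8, -32, -65], [-22, 8, -31, -63, -35, 7]]
[0.45, -0.1, 0.103] 5 [[12, 8, -36, 0, -45, -97], [13, 1, -49, 5, -24, -103], [-9, -1, -43, -62, -11, -16]]
[0.45, -0.1, 0.103] 15 [[12, 8, -36, 0, -45, -87], [11, 1, -45, -2, -27, -84], [-21, 1, -39, -66, -27, 2]]
[0.45, -0.1, 0.103] 25 [[12, 8, -36, 0, -45, -77], [8, 3, -41, -8, -31, -66], [-27, 5, -35, -64, -37, 11]]
[0.45, 0, 0.103] 5 [[25, 7, -37, 0, -44, -110], [29, 0, -55, 16, -22, -129], None]
[0.45, 0, 0.103] 15 [[25, 7, -37, 0, -44, -100], [27, 0, -51, 8, -23, -110], None]
[0.45, 0, 0.103] 25 [[25, 7, -37, 0, -44, -90], [25, 0, -47, 0, -26, -90], [-7, 0, -41, -66, -24, 0]]
```

```bash
python3 - <<'E'
from h import *
L=37
R=rot(2.2,L);g=np.array([.468,-.344,.133])
for d in ([0,0,0],[0,0,.036],[-.07,0,.036],[-.07,0,.2]):
    q=robot.ik(tcp(g+d,R),R);print(None if q is None else np.round(q))
robot.goto([.14,.40,.46],robot.read_tcp_rot())
robot.goto([.36,-.25,.42],rot(-10,20))
robot.goto(g-.10*R[:,2],R)
print(robot.read_t(),robot.read_position(),robot.read_qpos())
robot.dwell(.3)
im,d,P=snap('wrist');save('w1.png',cv2.resize(im,(800,600)));np.savez('w1.npz',im=im,P=P)
hsv=cv2.cvtColor(im,cv2.COLOR_RGB2HSV);H,s,v=cv2.split(hsv);z=P[...,2]
m=(H<14)&(s>170)&(v>80)&(z>.1)&(P[...,0]>.4);q=P[m];print('orange',len(q),np.median(q,0),np.percentile(q,[3,97],axis=0))
m=(z>.165)&(z<.2)&(P[...,1]<-.2)&(P[...,0]>.45)&(P[...,0]<.53)&(s<90);q=P[m];print('bar',len(q),np.polyfit(q[:,1],q[:,0],1),np.median(q,0))
print(fz())
E
```

```text
[-36.   9. -25. -43. -33. -20.]
[-34.   6. -24. -39. -35. -26.]
[-42.   3. -27. -41. -39. -18.]
[-38.  -8. -18. -29. -54. -38.]
4.8833 [ 0.40833135 -0.34626728  0.21352972] [-40.02275125  -1.4971167  -24.53809477 -35.81898906 -43.73622793
 -26.48518438]
orange 1049 [ 0.46218383 -0.34695944  0.13853133] [[ 0.46095882 -0.35633074  0.12073952]
 [ 0.47172767 -0.33774985  0.14783527]]
bar 1764 [-0.03362451  0.46945307] [ 0.48062661 -0.32899499  0.17942391]
[-0.06402169  0.01555635  0.06981814]
```

View pics/w1.png

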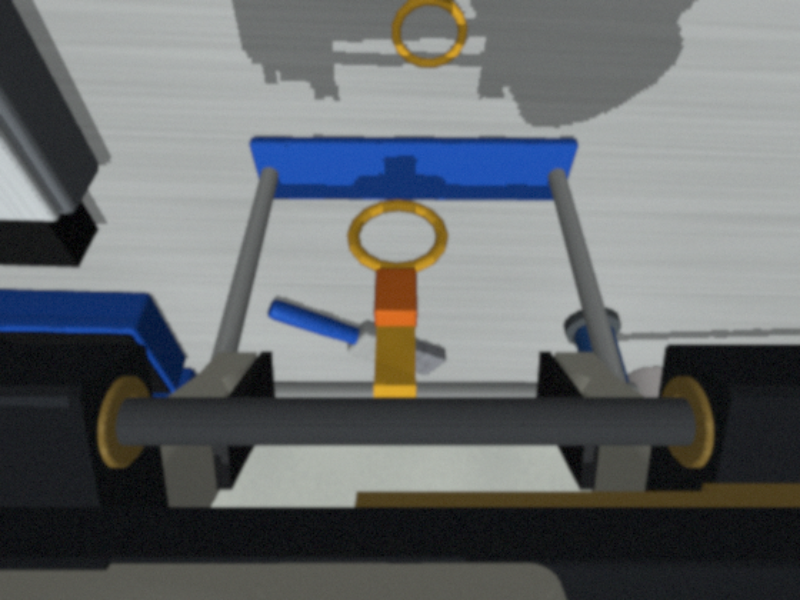

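The wrist view shows the orange block at (396,297), nearly centred between the fingers, with the rest bar behind at row 385. I'll grasp it and lift.

```bash
python3 - <<'E'
from h import *
R=rot(2.1,37);g=np.array([.469,-.3465,.132])
robot.servo_line(tcp(g,R),R,speed=.08); robot.dwell(.2)
print('base',fz(15)); robot.move_gripper(0.0); robot.dwell(.15)
print('grip',fz(15),robot.read_grip_width()*88,robot.read_finger_force())
robot.servo_line(tcp(g+[0,0,.036],R),R,speed=.06); robot.dwell(.3)
print('lift',fz(25),robot.read_position()-tcp(g+[0,0,.036],R))
back=g+[-.07,-.0026,.036]
robot.servo_line(tcp(back,R),R,speed=.1); robot.dwell(.3)
print('back',fz(25)); 
robot.servo_line(tcp(back+[0,0,.17],R),R,speed=.15);robot.dwell(.3)
print('up',fz(25),robot.read_t(),robot.read_grip_width()*88)
im,d,P=snap('wrist');save('w2.png',im)
im,d,P=snap('scene');save('s2.png',cv2.resize(im[60:270,90:370],(800,600)))
E
```

```text
base [ 0.14012417 -0.15279684 -0.01625488]
grip [-0.35461115 -0.12357144 -0.19778926] 21.870520572467225 29.777163863182068
lift [-0.04440506  0.04599159 -1.26570268] [-1.02967550e-05 -8.11652100e-06 -1.11824223e-04]
back [-0.09868234  0.00959935 -1.14900209]
up [ 0.0848315   0.19807666 -1.23548713] 13.1083 21.655644822623636
```

View pics/s2.png

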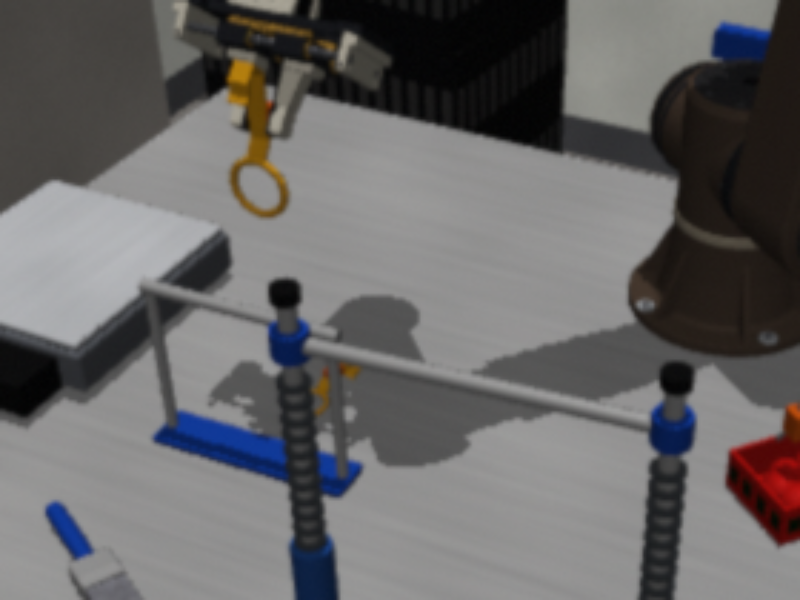

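The hanger is held upright and clear, and weighs about 1.2 N. Next I move to the pre-hang pose and check the bar with the wrist camera.

```bash
cat >> h.py <<'E'
YB=5.48
def barg(seat,dx,dz):   # block-centre position for the hanger with seat at bar point + dx(forward), dz
    w=np.radians(YB); ex=np.array([np.cos(w),np.sin(w),0])
    return np.asarray(seat)+(dx-.0215)*ex+[0,0,dz-.048]
E
python3 - <<'E'
from h import *
R=rot(YB,37);s=np.array([.663,-.02,.320])
w=tcp(barg(s,-.17,.045),R)
robot.goto(w,R); print(robot.read_t(),np.round(robot.read_qpos()))
robot.servo_line(tcp(barg(s,-.065,.036),R),R,speed=.12);robot.dwell(.3)
print(robot.read_t(),np.round(robot.read_qpos()),fz(20))
im,d,P=snap('wrist');save('w3.png',cv2.resize(im,(800,600)))
H,sa,v=cv2.split(cv2.cvtColor(im,cv2.COLOR_RGB2HSV));z=P[...,2]
for n,(im,d,P) in (('w',(im,d,P)),('s',snap('scene')),('t',snap('top'))):
    H,sa,v=cv2.split(cv2.cvtColor(im,cv2.COLOR_RGB2HSV));z=P[...,2]
    m=(z>.309)&(z<.335)&(abs(P[...,1])<.12)&(P[...,0]>.635)&(P[...,0]<.69)&(sa<90);q=P[m]
    if len(q)>20: print(n,'bar',len(q),np.polyfit(q[:,1],q[:,0],1),np.median(q,0),np.percentile(q[:,2],97))
    m=(H>15)&(H<32)&(sa>170)&(v>80)&(z>.2)&(abs(P[...,1])<.12);q=P[m]
    if len(q): print(n,'yel',len(q),np.median(q,0),np.percentile(q,[2,98],axis=0))
    if n=='s': save('s3.png',cv2.resize(im[130:280,170:370],(800,600)))
E
```

```text
14.6583 [  28.  -25.  -52.   27.  -30. -132.]
15.9833 [  21.  -11.  -45.   25.  -22. -126.] [ 8.40530933e-04  1.30522181e-01 -1.00660372e+00]
w bar 106 [-0.11563684  0.65492439] [0.6415596  0.11440598 0.31603672] 0.3178773474522405
w yel 4074 [ 0.59111443 -0.02588628  0.26921061] [[ 0.58030311 -0.05237858  0.21905438]
 [ 0.59609066  0.00312337  0.33353775]]
s bar 735 [-0.0947516   0.66300224] [0.6626056  0.00490081 0.32432567] 0.32837251821576824
s yel 469 [ 0.59545991 -0.02536692  0.34247693] [[ 0.54204221 -0.06269831  0.22053421]
 [ 0.61345788  0.00373037  0.38667825]]
t bar 698 [-0.09588573  0.65881054] [0.65861154 0.00134743 0.3255998 ] 0.32908171134051106
t yel 140 [ 0.59131006 -0.02672743  0.36365602] [[ 0.51099319 -0.03609758  0.34620779]
 [ 0.60819785  0.00510295  0.3713741 ]]
```

View pics/s3.png

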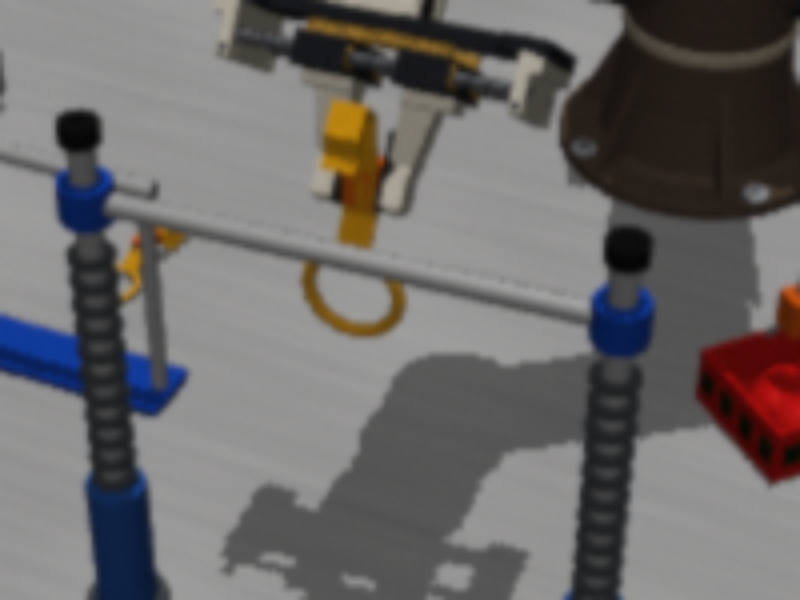

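```bash
python3 - <<'E'
from h import *
R=rot(YB,37);s=np.array([.663,-.02,.320])
robot.servo_line(tcp(barg(s,0,.036),R),R,speed=.08);print('over',fz(20))
robot.servo_line(tcp(barg(s,0,.008),R),R,speed=.05);robot.dwell(.2);f=fz(30);print(8,f)
if abs(f[2])<2.5:
  for dz in (.003,0,-.002,-.004,-.005):
    robot.servo_line(tcp(barg(s,0,dz),R),R,speed=.02);robot.dwell(.2);f=fz(30);print(dz*1e3,np.round(f,2),np.round(robot.read_ft_torque(),3))
    if f[2]>-.1: break
print(robot.read_t(),np.round(robot.read_qpos()))
im,d,P=snap('scene');save('s4.png',cv2.resize(im[130:280,170:370],(800,600)))
z=P[...,2];H,sa,v=cv2.split(cv2.cvtColor(im,cv2.COLOR_RGB2HSV))
m=(z>.295)&(z<.335)&(abs(P[...,1])<.12)&(P[...,0]>.635)&(P[...,0]<.69)&(sa<90);q=P[m];print(np.median(q,0),np.percentile(q[:,2],97))
E
```

```text
over [-0.14303662 -0.0022595  -1.20884824]
8 [-0.01213824  0.09997079 -1.22827764]
3.0 [-0.03 -0.06 -1.22] [-0.184  2.086 -0.031]
0.0 [ 0.1  -0.1  -1.07] [-0.14   2.069 -0.007]
-2.0 [ 1.01  0.71 -0.79] [-0.014  1.732  0.108]
-4.0 [ 2.    0.49 -0.25] [-0.059  1.407  0.084]
-5.0 [ 2.53  0.53 -0.02] [-0.038  1.246  0.064]
22.2917 [  16.   -1.  -45.   34.  -12. -132.]
[0.66097622 0.00962713 0.31963683] 0.3334974904458634
```

View pics/s4.png

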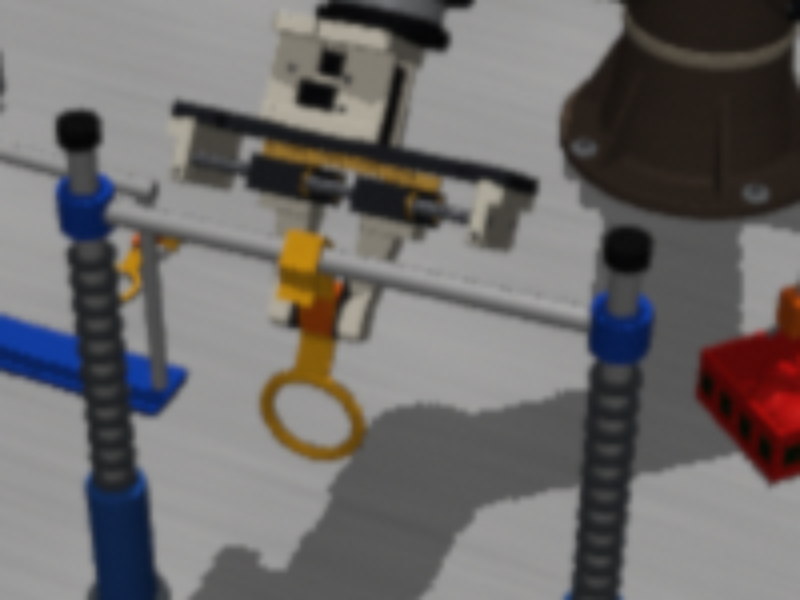

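The scene view shows the hook over the bar at (303,265) with the ring clear. The lateral +2.5 N means the bar bears on the front leg, so I ease the hanger forward and then level the load.

```bash
python3 - <<'E'
from h import *
R=rot(YB,37);s=np.array([.663,-.02,.320]);dx=0;dz=-.004
def go():
    robot.servo_line(tcp(barg(s,dx,dz),R),R,speed=.02);robot.dwell(.15);f=fz(25);print(round(dx*1e3,1),round(dz*1e3,1),np.round(f,2));return f
for i in range(5):
    dx+=.001; f=go()
    if f[0]<.35: break
for i in range(8):
    if abs(f[2])<.08: break
    dz+=np.clip(f[2]/250,-.002,.002)*1.0; f=go()
np.save('dxz.npy',[dx,dz]);print(robot.read_t(),np.round(robot.read_qpos()))
E
```

```text
1.0 -4.0 [-2.5  -0.08 -0.18]
1.0 -4.7 [-3.83 -0.95  0.04]
23.5583 [  16.   -1.  -45.   33.  -12. -131.]
```

```bash
python3 - <<'E'
from h import *
R=rot(YB,37);s=np.array([.663,-.02,.320]);dx=.0004;dz=-.0047
def go():
    robot.servo_line(tcp(barg(s,dx,dz),R),R,speed=.02);robot.dwell(.15);f=fz(30);print(round(dx*1e3,2),round(dz*1e3,1),np.round(f,2));return f
f=go()
for i in range(3):
    if abs(f[0])<.4: break
    dx+=np.clip(f[0]/5000,-.0004,.0004); f=go()
for i in range(3):
    if abs(f[2])<.08: break
    dz+=f[2]/250; f=go()
print(robot.read_t())
E
```

```text
0.4 -4.7 [-1.1  -1.   -0.18]
0.18 -4.7 [ 0.3  -0.27 -0.05]
24.8583
```

```bash
python3 - <<'E'
from h import *
R=rot(YB,37);p=np.array(robot.read_position())
robot.move_gripper(.6);robot.dwell(.2);print('open',fz(15))
robot.servo_line(p-.10*R[:,2],R,speed=.1)
robot.dwell(.5)
print(robot.read_t(),robot.read_grip_width())
r=[]
for i in range(2):
  for n in ('wrist','scene','top'):
    im,d,P=snap(n)
    H,sa,v=cv2.split(cv2.cvtColor(im,cv2.COLOR_RGB2HSV));z=P[...,2]
    m=(H>15)&(H<32)&(sa>170)&(v>80)&(z>.15)&(z<.225)&(abs(P[...,1])<.12)&(P[...,0]>.6)&(P[...,0]<.7);q=P[m];print(n,'ring',len(q),np.round(np.median(q,0),4) if len(q) else '',np.round(np.percentile(q,[3,97],axis=0),3).tolist() if len(q) else '')
    if n=='wrist' and i==0: a=cv2.resize(im,(400,300))
    if n=='scene' and i==0: b=cv2.resize(im[130:280,170:370],(400,300))
  robot.dwell(.2)
save('c5.png',np.hstack([a,b]))
E
```

```text
open [-0.11519049  0.06720109 -0.30723062]
27.5667 0.5987567771199427
wrist ring 738 [ 0.6598 -0.0199  0.1947] [[0.655, -0.047, 0.178], [0.663, 0.009, 0.224]]
scene ring 93 [ 0.6659 -0.0184  0.1947] [[0.661, -0.048, 0.177], [0.67, 0.009, 0.223]]
top ring 29 [ 0.6618 -0.0082  0.1954] [[0.658, -0.047, 0.181], [0.664, 0.007, 0.225]]
wrist ring 735 [ 0.6597 -0.0191  0.1943] [[0.656, -0.047, 0.178], [0.663, 0.009, 0.224]]
scene ring 92 [ 0.6662 -0.0195  0.1941] [[0.662, -0.047, 0.177], [0.67, 0.009, 0.222]]
top ring 28 [ 0.6615 -0.0069  0.1945] [[0.658, -0.047, 0.179], [0.665, 0.007, 0.223]]
```

View pics/c5.png

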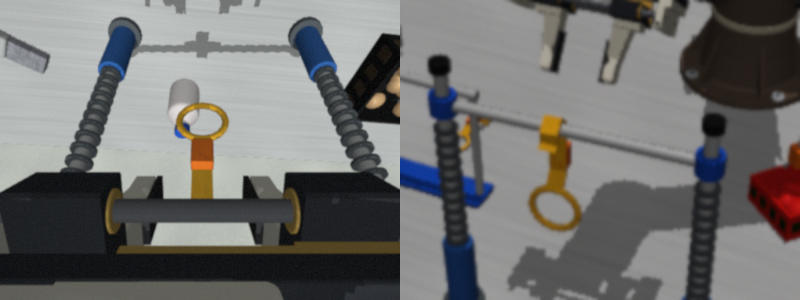

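The wrist and scene views show the hanger hanging still, with the ring centred at y ≈ −0.019. Now the basket.

```bash
cat > bv.py <<'E'
from h import *
def basket(im,P,n,lo=(.40,.18),hi=(.60,.37)):
    H,s,v=cv2.split(cv2.cvtColor(im,cv2.COLOR_RGB2HSV));x,y,z=P[...,0],P[...,1],P[...,2]
    b=(x>lo[0])&(x<hi[0])&(y>lo[1])&(y<hi[1])
    q=P[b&(H<14)&(s>150)&(v>80)&(z>.085)&(z<.125)]
    if len(q)>5:
        print(n,'orange',len(q),np.round(np.median(q,0),4),np.round(np.percentile(q,[3,97],axis=0),3).tolist())
        t=q[q[:,2]>np.percentile(q[:,2],97)-.004]
        if len(t)>15: print('   topface',len(t),np.round(t.mean(0),4),cv2.minAreaRect((t[:,:2]*1e3).astype(np.float32)))
    g=P[b&(H>40)&(H<90)&(s>60)&(z>.038)&(z<.052)]
    if len(g)>20: print('   rim',len(g),cv2.minAreaRect((g[:,:2]*1e3).astype(np.float32)))
E
python3 - <<'E'
from bv import *
for n in ('scene','top'):
    a=np.load(n+'0.npz');basket(a['im'],a['P'],n)
p=np.array(robot.read_position());R=rot(YB,37)
robot.servo_line(p-.12*R[:,2]+[0,0,.03],R,speed=.25)
R=rot(17,10);robot.goto(tcp([.45,.25,.30],R),R);robot.goto(tcp([.485,.285,.103],R)-.10*R[:,2],R)
robot.dwell(.25)
im,d,P=snap('wrist');save('w6.png',cv2.resize(im,(800,600)));basket(im,P,'wrist')
print(robot.read_t(),np.round(robot.read_qpos()))
E
```

```text
scene orange 52 [0.4992 0.2942 0.1082] [[0.492, 0.288, 0.092], [0.504, 0.301, 0.12]]
   rim 306 ((509.982421875, 303.8591613769531), (114.00739288330078, 100.75873565673828), 19.632253646850586)
top orange 38 [0.4889 0.2948 0.1183] [[0.484, 0.286, 0.106], [0.499, 0.304, 0.122]]
   topface 22 [0.4916 0.2948 0.1194] ((491.6535339355469, 295.82806396484375), (12.134350776672363, 19.109844207763672), 19.255083084106445)
   rim 246 ((509.0286865234375, 302.9360656738281), (109.63105773925781, 101.55866241455078), 19.137605667114258)
wrist orange 974 [0.4852 0.2973 0.1162] [[0.48, 0.288, 0.092], [0.497, 0.308, 0.118]]
   topface 537 [0.4885 0.2987 0.1173] ((490.3382873535156, 299.275146484375), (16.545352935791016, 20.076797485351562), 18.4195613861084)
   rim 2283 ((507.22174072265625, 305.61474609375), (110.4654769897461, 99.60376739501953), 19.607683181762695)
31.075 [  56.    4.  -30.    8.  -48. -134.]
```

View pics/w6.png

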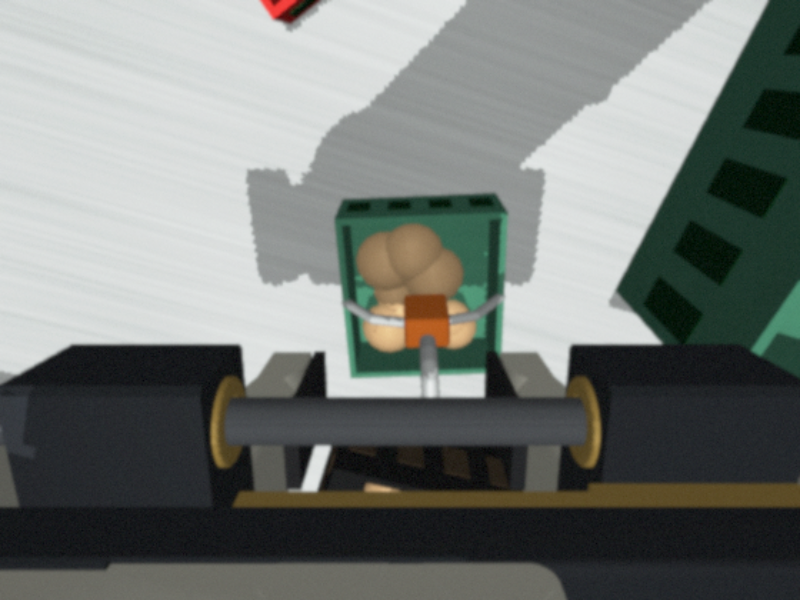

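The block is at (427,320), with the rim square to the gripper and a yaw of 19.4°. I need to check how close the big green crate is to the gripper body.

```bash
python3 - <<'E'
import numpy as np
from h import rot,robot,tcp
for n in ('top','scene'):
    P=np.load(n+'0.npz')['P'].reshape(-1,3);P=P[np.isfinite(P[:,2])]
    for lo in (.10,.15):
        q=P[(P[:,2]>lo)&(P[:,1]>.33)&(P[:,1]<.6)&(P[:,0]>.2)&(P[:,0]<.6)]
        if len(q): print(n,lo,len(q),'ymin',np.percentile(q[:,1],1).round(3),'xmax',np.percentile(q[:,0],99).round(3),'zmax',q[:,2].max().round(3), 'near x>.40 ymin',np.percentile(q[q[:,0]>.4][:,1],1).round(3))
R=rot(19.4,10);b=tcp([.491,.2987,.103],R,.013)-.066*R[:,2]
for sx in (-1,1): print(b+.0965*R[:,1]+sx*.039*R[:,0])
for l in (0,10):
    for w in (19.4,): 
        R=rot(w,l);print(l,np.round(robot.ik(tcp([.491,.2987,.103],R,.013),R)))
E
```

```text
top 0.1 4885 ymin 0.438 xmax 0.599 zmax 0.339 near x>.40 ymin 0.438
top 0.15 414 ymin 0.531 xmax 0.6 zmax 0.339 near x>.40 ymin 0.53
scene 0.1 4242 ymin 0.44 xmax 0.599 zmax 0.337 near x>.40 ymin 0.44
scene 0.15 597 ymin 0.537 xmax 0.6 zmax 0.337 near x>.40 ymin 0.523
[0.48649247 0.39942147 0.16196709]
[0.41403881 0.37390651 0.14842253]
0 [  51.   18.  -22.    0.  -49. -121.]
10 [  54.   14.  -34.   10.  -34. -133.]
```

```bash
python3 - <<'E'
from h import *
R=rot(19.4,10);g=np.array([.491,.2987,.103]);e=.013
robot.servo_line(tcp(g,R,e),R,speed=.1); print('base',fz(20))
robot.move_gripper(0);print(robot.read_grip_width()*88,fz(5))
robot.servo_line(tcp(g+[0,0,.12],R,e),R,speed=.15);robot.dwell(.3);print('held',fz(30),robot.read_t())
R2=rot(24,10);h=np.array([.485,-.08,.103])
robot.servo_line(tcp(h+[0,0,.12],R2,e),R2,speed=.2);
robot.servo_line(tcp(h+[0,0,.01],R2,e),R2,speed=.12);robot.dwell(.1)
robot.servo_line(tcp(h+[0,0,.0005],R2,e),R2,speed=.03);robot.dwell(.2);print('down',fz(15))
robot.move_gripper(.7)
robot.servo_line(tcp(h+[0,0,.0005],R2,e)-.09*R2[:,2],R2,speed=.15)
print(robot.read_t(),robot.read_qpos())
R3=rot(24,44);robot.goto(tcp(h,R3,e)-.10*R3[:,2],R3);robot.dwell(.25)
print(robot.read_t(),robot.read_qpos())
from bv import basket
im,d,P=snap('wrist');save('w7.png',cv2.resize(im,(640,480)));basket(im,P,'w',(.4,-.2),(.6,.05))
im,d,P=snap('top');basket(im,P,'t',(.4,-.2),(.6,.05))
im,d,P=snap('scene');basket(im,P,'s',(.4,-.2),(.6,.05))
E
```

```text
base [ 0.05970736 -0.14334527  0.12216427]
21.7419232026209 [-0.35352077 -0.59684393 -0.12063421]
held [ 0.08339329  0.05351557 -2.91173533] 34.55
down [-0.1413142  -0.06479245 -2.75949712]
40.15 [ 11.40801768  -0.82436903 -32.15701253  -2.89885518 -48.97798665
 -75.70347257]
41.5 [-23.5046387   -6.84242397 -36.09965768 -52.10479444 -40.52277789
  -7.46078259]
w orange 1256 [ 0.4775 -0.0816  0.1073] [[0.473, -0.09, 0.091], [0.486, -0.072, 0.118]]
   topface 367 [ 0.4801 -0.0805  0.1169] ((482.15399169921875, -79.25147247314453), (14.574387550354004, 20.629392623901367), 22.84532928466797)
   rim 2713 ((499.453125, -71.7001953125), (110.82627868652344, 99.255615234375), 24.361255645751953)
t orange 26 [ 0.4858 -0.0788  0.1171] [[0.476, -0.091, 0.095], [0.494, -0.069, 0.121]]
   topface 16 [ 0.4871 -0.0809  0.1186] ((485.2713928222656, -81.00719451904297), (13.207450866699219, 21.733196258544922), 23.096986770629883)
   rim 191 ((502.3602600097656, -73.27590942382812), (108.59616088867188, 99.29949951171875), 23.936351776123047)
s orange 54 [ 0.4904 -0.0751  0.1076] [[0.48, -0.088, 0.091], [0.497, -0.068, 0.12]]
   rim 197 ((502.48968505859375, -72.8445053100586), (116.83169555664062, 98.68253326416016), 23.823110580444336)
```

View pics/w7.png

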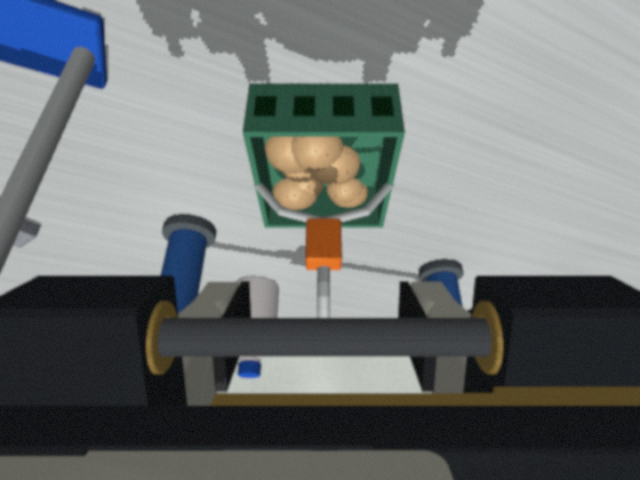

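The block is at (324,243), centred. I regrasp leaning 44° and move to just in front of the ring.

```bash
cat >> h.py <<'E'
YK=21.;LK=44.;EK=.012
def bg(L,back,up):  # block centre so that the hook crown is 'up' above loop centre line, 'back' behind it
    w=np.radians(YK);ex=np.array([np.cos(w),np.sin(w),0])
    return np.asarray(L)-(.018+back)*ex+[0,0,up-.035]
E
python3 - <<'E'
from h import *
R=rot(24,LK);h=np.array([.4845,-.0802,.103]);L=np.array([.663,-.0195,.176])
Rk=rot(YK,LK)
for a in ((.065,.034),(0,.034),(0,-.010)):
    q=robot.ik(tcp(bg(L,*a),Rk,EK),Rk);print(a,None if q is None else np.round(q))
robot.servo_line(tcp(h,R,EK),R,speed=.12);robot.dwell(.1);print('base',fz(20))
robot.move_gripper(0);print(robot.read_grip_width()*88)
robot.servo_line(tcp(h+[0,0,.075],R,EK),R,speed=.12)
robot.servo_line(tcp(bg(L,.065,.034),Rk,EK),Rk,speed=.12);robot.dwell(.4)
print('held',fz(30),robot.read_t(),np.round(robot.read_qpos()))
out=[]
for n in ('wrist','scene','top'):
    im,d,P=snap(n);H,sa,v=cv2.split(cv2.cvtColor(im,cv2.COLOR_RGB2HSV));z=P[...,2]
    m=(H>15)&(H<32)&(sa>170)&(v>80)&(z>.15)&(z<.225)&(abs(P[...,1])<.08)&(P[...,0]>.63)&(P[...,0]<.7);q=P[m]
    if len(q): print(n,'ring',len(q),np.round(np.median(q,0),4),np.round(np.percentile(q,[3,97],axis=0),3).tolist())
    m=(sa<70)&(z>.185)&(z<.24)&(abs(P[...,1]+.044)<.02)&(P[...,0]>.57)&(P[...,0]<.64);q=P[m]
    if len(q): print(n,'hook?',len(q),np.round(np.median(q,0),4),np.round(np.percentile(q,[3,97],axis=0),3).tolist())
    if n!='wrist': out.append(cv2.resize(im[130:280,190:390] if n=='scene' else im[120:270,200:400],(400,300),interpolation=cv2.INTER_CUBIC))
save('c8.png',np.hstack(out))
E
```

```text
(0.065, 0.034) [ -0.   3. -30. -44. -21. -32.]
(0, 0.034) [  4.   8. -26. -40. -18. -39.]
(0, -0.01) [  1.  12. -25. -51. -18. -25.]
base [0.02960935 0.29297994 0.16200763]
21.72287352610865
held [ 0.05208547  0.02320179 -2.86682486] 46.0667 [ -0.   3. -30. -44. -21. -32.]
wrist ring 425 [ 0.659  -0.0117  0.1804] [[0.656, -0.037, 0.176], [0.661, -0.0, 0.187]]
wrist hook? 638 [ 0.5856 -0.0476  0.1968] [[0.575, -0.061, 0.191], [0.589, -0.042, 0.203]]
scene ring 135 [ 0.6653 -0.0189  0.1912] [[0.661, -0.048, 0.175], [0.67, 0.009, 0.222]]
scene hook? 50 [ 0.5745 -0.0312  0.1931] [[0.57, -0.041, 0.186], [0.586, -0.025, 0.203]]
top ring 26 [ 0.6611 -0.0057  0.1903] [[0.658, -0.047, 0.18], [0.664, 0.007, 0.224]]
top hook? 65 [ 0.5953 -0.0413  0.2103] [[0.577, -0.063, 0.186], [0.616, -0.025, 0.22]]
```

View pics/c8.png

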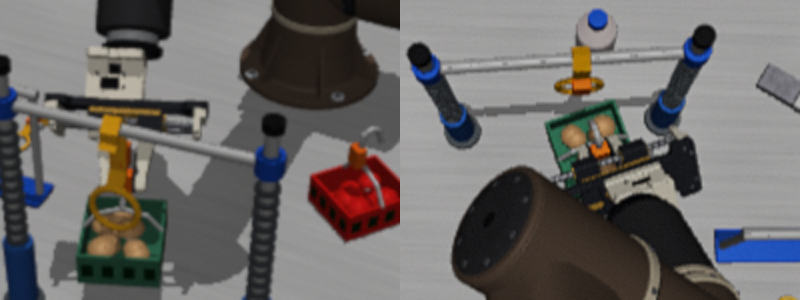

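The scene and top views show the hook lined up with the ring and the gripper clear of both posts. Inserting now.

```bash
python3 - <<'E'
from h import *
L=np.array([.663,-.0195,.176]);R=rot(YK,LK)
def go(b,u,s,n=15):
    robot.servo_line(tcp(bg(L,b,u),R,EK),R,speed=s);robot.dwell(.12);f=fz(n);print(b,round(u*1e3,1),np.round(f,2),round(robot.read_t(),1));return f
f=go(.03,.034,.1)
if abs(f[:2]).max()<1:
  f=go(0,.034,.06)
  if abs(f[:2]).max()<1.5:
    f=go(0,.012,.06)
    if abs(f[:2]).max()<1.5: f=go(0,.006,.03)
out=[]
for n in ('wrist','scene'):
    im,d,P=snap(n);H,sa,v=cv2.split(cv2.cvtColor(im,cv2.COLOR_RGB2HSV));z=P[...,2]
    m=(H>15)&(H<32)&(sa>170)&(v>80)&(z>.15)&(z<.225)&(abs(P[...,1])<.08)&(P[...,0]>.63)&(P[...,0]<.7);q=P[m]
    if len(q): print(n,'ring',len(q),np.round(np.median(q,0),4),np.round(np.percentile(q,[3,97],axis=0),3).tolist())
    out.append(cv2.resize(im if n=='wrist' else im[180:270,200:320],(400,300),interpolation=cv2.INTER_CUBIC))
save('c9.png',np.hstack(out))
E
```

```text
0.03 34.0 [-0.01 -0.08 -2.65] 47.0
0 34.0 [-0.04 -0.12 -2.99] 47.9
0 12.0 [-0.17 -0.06 -2.84] 48.6
0 6.0 [ 0.02 -0.05 -3.02] 49.2
scene ring 104 [ 0.6679 -0.027   0.1958] [[0.654, -0.048, 0.177], [0.673, 0.008, 0.223]]
```

View pics/c9.png

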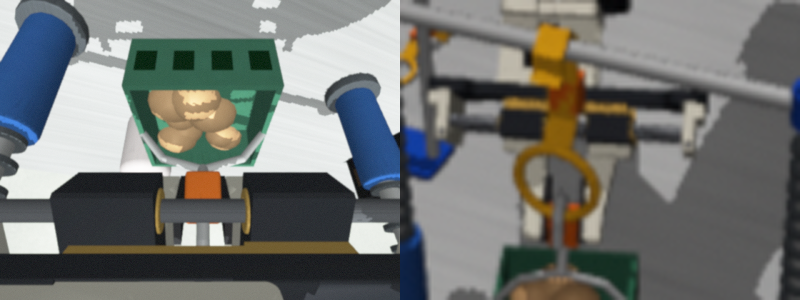

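The hook tip is through the ring and over its lower edge. I lower until the bar carries the full weight.

```bash
python3 - <<'E'
from h import *
L=np.array([.663,-.0195,.176]);R=rot(YK,LK)
def go(u,s,n=15):
    robot.servo_line(tcp(bg(L,0,u),R,EK),R,speed=s);robot.dwell(.15);f=fz(n);print(round(u*1e3,1),np.round(f,2),round(robot.read_t(),1));return f
f=go(.001,.03);f=go(-.004,.025);u=-.004
for i in range(7):
    if abs(f[2])<.08 or abs(f[:2]).max()>4: break
    u+=np.clip(f[2]/250*.95,-.004,.002); f=go(u,.02,20 if f[2]<-.8 else 40)
np.save('u.npy',u)
E
```

```text
1.0 [ 0.27  0.01 -1.85] 49.9
-4.0 [ 0.04 -0.16 -0.49] 50.5
-5.9 [-0.01 -0.05 -0.1 ] 51.2
-6.2 [-0.17 -0.17 -0.13] 52.0
-6.7 [-0.   -0.12  0.18] 52.7
-6.1 [ 0.01 -0.08  0.05] 53.5
```

```bash
python3 - <<'E'
from h import *
R=np.array(robot.read_tcp_rot());p=np.array(robot.read_position())
robot.move_gripper(.5);robot.dwell(.15)
robot.servo_line(p-.12*R[:,2],speed=.08)
robot.dwell(.5)
print(robot.read_t(),fz(10))
im,d,P=snap('scene');z=P[...,2];H,sa,v=cv2.split(cv2.cvtColor(im,cv2.COLOR_RGB2HSV))
m=(z>.285)&(z<.335)&(abs(P[...,1])<.12)&(abs(P[...,1]+.02)>.03)&(P[...,0]>.635)&(P[...,0]<.69)&(sa<60);q=P[m];print('bar',np.median(q,0))
r=(H>40)&(H<90)&(sa>60)&(P[...,0]>.58)&(P[...,0]<.76)&(abs(P[...,1])<.1)
print('basket z',np.nanpercentile(z[r],[2,50,98]))
robot.dwell(.3);im2,d,P2=snap('scene');print('moved px',np.abs(im.astype(int)-im2)[120:300,190:340].max())
save('c10.png',cv2.resize(im2[140:290,170:370],(800,600)))
E
```

```text
56.375 [0.29175417 0.13298156 0.23002055]
bar [0.66042592 0.03502575 0.30822452]
basket z [0.03261851 0.06020277 0.07966049]
moved px 38
```

View pics/c10.png

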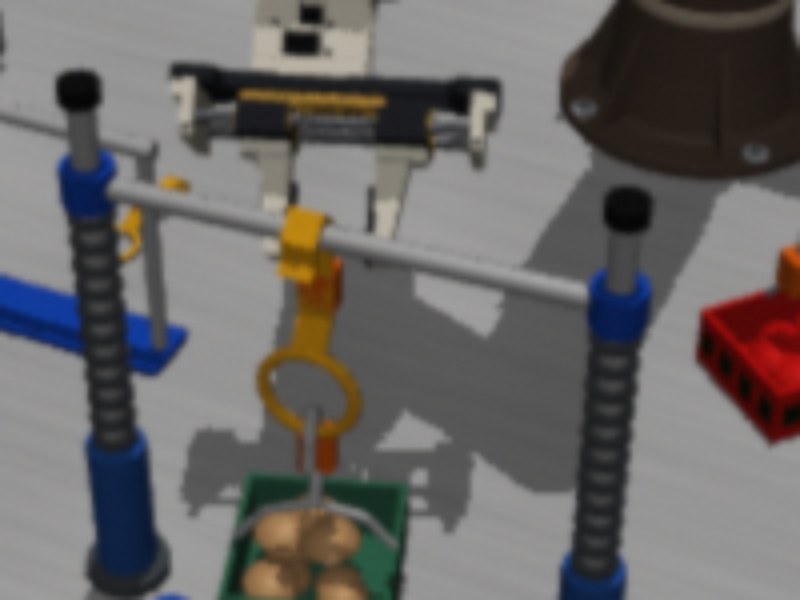

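The basket hangs from the ring at (312,430), the bar has sunk about 16 mm, and the gripper is clear.

```bash
python3 - <<'E'
from h import *
R=np.array(robot.read_tcp_rot());p=np.array(robot.read_position())
robot.servo_line(p-.06*R[:,2],speed=.1);robot.dwell(2);print(robot.read_t());print(robot.job_done())
E
```

```text
59.6083
the job is handed in; nothing more can be done
None
```

The job is handed in at 59.6 s: the large hanger hangs on the weighing bar about 20 mm from its middle, the green basket hangs from its ring, each let go only at a near-zero wrist force reading, and the robot is clear; I moved the basket across the bench once first, to regrasp it at the right lean.

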